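# Stack the spares column in the desk caddy and lock it

### The job

Build up the column of spares in the plywood caddy: set the brown carton upright and squarely on the blue tin that already lies there, then lay the red string box flat and squarely on the carton, long sides parallel and middles over one another. Set them down rather than dropping them, and do not push the tin out of its grey bay. Then turn the yellow bar handle on the post clockwise, as seen from above, fully to its stop so that the keeper arm lies over the column, and leave the other things on the desk where they are.

Things in the scene. Friction and masses are not known exactly. Their poses are not given: they have to be found in the camera images.
- caddy: fixed plywood base plate 110 (x) x 185 (y) x 12 mm with a grey felt bay 78 x 108 mm and a steel post. Origin on the desk, below the middle of the bay; the plate runs from y -60 to +125 mm and x -55 to +55 mm. The post (18 mm thick, top 120 mm above the desk) stands at x 0, y +95 mm. The finished column reaches 107 mm above the desk
- bay (a point): middle of the grey bay on the plate's upper face, 12 mm above the desk; axes as the caddy's
- keeper (a joint): angle of the keeper arm and its yellow handle about the post: 0 = open stop (arm points away from the column, nearly along the caddy's +x), grows clockwise seen from above, 1.4 rad = closed stop (arm points along the caddy's -y, over the column). It starts at or near open, turns with slight friction and stays where it is left
- keeper_grip (a point): grip point on the post's axis in the yellow handle, 153 mm above the desk; x axis along arm and handle. Handle: bar 62 (x) x 16 (y) mm, 131 to 165 mm above the desk, centred on the axis. Dark steel arm under it: 22 mm wide, 122 to 130 mm above the desk, reaching 126 mm from the axis along +x; its small rubber foot is 119 mm above the desk, 95 mm from the axis
- tin: blue closed tin, 60 (x) x 94 (y) x 21 mm, lying loose in the bay, not to be carried; origin in the middle of its underside, z up, top 21 mm above the origin
- carton: closed brown cardboard carton, 60 (x) x 90 (y) x 40 mm high, with a pale paper tape lengthwise over its top; origin in the middle of its underside, z up, about 150 g; grip across its 60 mm width
- string_box: closed red string box, 34 (x) x 85 (y) x 52 (z) mm, lying flat, so 34 mm high with its x axis vertical; y is its long axis, z its level 52 mm width (grip across it); origin in the middle of one 34 x 85 mm side face; about 90 g
- string_box_center (a point): middle of the red string box, 26 mm from the body's origin along its z; axes as the body's
- capo: black guitar capo, 52x78x14 mm, loose on the desk, to be left alone; origin in the middle of its underside
- black_tape: roll of black tape lying flat, 56x54x19 mm, loose on the desk, to be left alone; origin in the middle of its underside
There are look-alikes about, which are no part of the job. Several things have the shape of the carton; the one meant has the colours described above.

How it is judged:
On the way, in this order (a step that is already met when the one before it is completed fails the run):
1. the carton stands squarely on the tin, released, the keeper still open (horizontal distance between carton and tin below 0.012 m and z of carton in the frame of tin between 0.016 and 0.027 m and angle between the y axis of carton and the y axis of tin, either way round below 0.15 rad and angle between carton's own z axis and vertical below 0.1 rad and contact force between the fingers and carton below 0.1 N and value of joint keeper below 0.6 rad), for 0.2 s.
2. the red string box lies flat and squarely on the carton, released, the keeper still open (all of step 1 and horizontal distance between string_box_center and carton below 0.012 m and z of string_box_center in the frame of carton between 0.052 and 0.062 m and angle between the y axis of string_box and the y axis of carton, either way round below 0.15 rad and (angle between string_box's own x axis and vertical below 0.1 rad or angle between string_box's own x axis and vertical above 3.04 rad) and contact force between the fingers and string_box below 0.1 N), for 0.2 s.
At the end, for the whole second after the job is handed in: Tin flat, within 25 mm of the bay's middle; carton upright on it, string box flat on the carton (either broad face up), each middle within 12 mm and long axis within 0.15 rad of the one below; all released, at rest; keeper past 1.3 of 1.4 rad, over the column (horizontal distance between tin and bay below 0.025 m and z of tin in the frame of bay between -0.003 and 0.006 m and angle between each of tin, carton's own z axis and vertical below 0.1 rad and horizontal distance between carton and tin below 0.012 m and z of carton in the frame of tin between 0.016 and 0.027 m and angle between the y axis of carton and the y axis of tin, either way round below 0.15 rad and contact force between the fingers and carton below 0.1 N and horizontal distance between string_box_center and carton below 0.012 m and z of string_box_center in the frame of carton between 0.052 and 0.062 m and angle between the y axis of string_box and the y axis of carton, either way round below 0.15 rad and (angle between string_box's own x axis and vertical below 0.1 rad or angle between string_box's own x axis and vertical above 3.04 rad) and contact force between the fingers and string_box below 0.1 N and linear speed of each of tin, carton, string_box below 0.02 m/s and value of joint keeper above 1.3 rad); the robot touches nothing.
It fails at once if the carton is dropped or thrown: it moves faster than 0.6 m/s while the fingers do not touch it (linear speed of carton above 0.6 m/s and contact force between the fingers and carton below 0.01 N).
It fails at once if the string box is dropped or thrown: it moves faster than 0.6 m/s while the fingers do not touch it (linear speed of string_box above 0.6 m/s and contact force between the fingers and string_box below 0.01 N).
It fails at once if the capo is moved more than 40 mm (distance of capo from where it was at the start of the episode above 0.04 m).
It fails at once if the black tape is moved more than 40 mm (distance of black_tape from where it was at the start of the episode above 0.04 m).
It also fails if it takes over 72 s, if anything falls off the work surface, if the arm or the gripper's body presses on something with over 40 N, if the wrist force passes 120 N, or if a joint passes its speed limit or range.

### The arm

A 6-joint arm with a two-finger parallel gripper is mounted at the origin on a cart in front of the work surface, level with it; the furniture and walls round the work are solid. World frame = base frame: x ahead of the robot, y to its left, z up, the work surface at z = 0. Lengths are in m, angles in rad, forces in N, time in s.
With the tool pointing down it reaches from about 0.325 to 0.85 m from the base axis. Payload 15.5 kg.
Tool frame: the origin (TCP) lies between the finger pads; the fingertips stand 17 mm ahead of it and the grasp point (between the pads) lies 2 mm behind it; z points along the fingers, y is the line along which they close (so a half turn about z gives the same grasp; the last joint's range is limited). The gripper opens to 91 mm and grips with 3 to 60 N. Pads are 32 mm wide; open, the fingers measure 118 mm over their backs; the gripper's body (76 mm by 178 mm) begins 60 mm behind the grasp point.
Start: joints at [-1.435, 0.494, 1.345, -0, 1.302, -0.096], TCP at [0.144, -0.608, 0.231] pointing down, gripper open.
Joint ranges: [-2.91, 2.91], [-0.82, 2.16], [0.22, 2.67], [-1.22, 4.37], [0.12, 2.79], [-3.08, 3.08]. Speed limits (rad/s): [1.89, 1.89, 2.57, 3.01, 3.01, 3.01].

### API

Orientations are given as a rotation vector (axis times angle).
In Python, from rig import arm, cams, ticket, spotter gives the robot as it stands. The module is installed in compiled form; this text tells all that it offers.
- The arm moves only by the tool jog_arm, never from a script. Its arguments are lists of equal length, an entry for each row: "gripper": the closure, from 0 (fully open) to 1 (shut); "travel": the shift along the tool's x, y, z normalised to -1 to 1, where 1 is 10 cm, a list of three; "twist": the turn, a rotation vector about the tool's x, y, z normalised to -1 to 1, where 1 is 2 rad, a list of three. In form: {"gripper": [gripper, ...], "travel": [[dx, dy, dz], ...], "twist": [[wx, wy, wz], ...]}. A call has 1 to 12 rows; each row shifts and turns the commanded pose from where the row before left it, along the tool's axes as they then stand; what a row does not reach is not made up. A row lasts 1/10 s, in which the tool goes at most 50 mm and 8.59 degrees, less where a joint would pass 70% of its speed; a pose out of reach is approached as far as the arm can. A call with a number of a shift or a turn outside -1 to 1 is refused whole. A call with a gripper value outside its range is refused whole. The fingers move at their own pace and stop on an object; "squeeze" is the grip in N (left out, the last holds). Time passes only in rows, so rows that do not move let the fingers close. It gives the time, the measured TCP pose, the force, the opening and the grip force at its end, in the units of the state.
- arm.get_state(): the state, without advancing time (a new reading comes with each control period).
- cams.get_image(name): name is "side" or "top" or "wrist"; returns a dict with "pixels" (480x640x3 uint8, red, green, blue), "camera_matrix" (3x3 intrinsics, pixels), "R" (3x3) and "t" (3): a world point X has camera coordinates R X + t. Camera axes: x right, y down, z forward; pixel columns grow to the right and rows downward; lengths in m; the calibration is good to about 2 mm. A picture is of the moment at which its call begins. There is no depth.
- ticket.close_job(): hands the job in; it is judged then, once.
Trained networks look in the newest picture that a camera, given by its name, has taken for a name from the list of things; names that differ only in an ending like _2 or _b are one class to them, and where a whole thing is asked for, a point or a joint stands for the part that bears it (a point fixed in the world has none). Each returns a list of dicts, best first, with "conf" (0 to 1); they miss things now and then, are a little off and sometimes report something else, mostly with a low value. They report only what shows in the picture. A call takes as long as a camera call. They do not tell look-alikes from the thing itself.
- spotter.look_for(camera, thing): "at" ([row, column] in pixels, amid what is visible of it).
- spotter.tip_of(camera, thing): "at" ([row, column] in pixels: a listed point, or the origin of a listed thing).
The state is a dict: "time": time; "joints": joint angles; "qvel": joint speeds; "joint_efforts": joint torques, N m; "position": TCP position; "ee_rot": TCP orientation; "contact_force": force on the tool from outside, world axes, zero at the start; "ft_torque": the same for the moment, N m; "finger_gap": opening from 0.0 (shut) to 1.0 (fully open); "finger_force": force on a finger pad.
Only numpy, scipy, OpenCV 4.12 (cv2) and the standard library are available. Lean on these libraries where they do the work, as an engineer would, in place of code of your own. Each camera call takes 0.05 s, during which the arm holds its last target. There are 200 camera calls.

## Working session

There is one attempt and no reset: what is moved stays moved. The work goes in short steps, Python scripts to look and compute and a tool call to move; the robot and the scene stay as the last step left them, time stands still between calls to the robot, and variables do not carry over. Pictures are saved under pics/ and viewed, at most 13 in all, crops included, and the job is handed in when it is done.

Besides the shell and the picture viewer there is one more tool, called after "Request:" as a command line: name --argument value ..., lists and objects as JSON in quotes. jog_arm: Moves the arm, as the interface text tells. Its arguments: {"type":"object","properties":{"gripper":{"type":"array","items":{"type":"number"}},"travel":{"type":"array","items":{"type":"array","items":{"type":"number"}}},"twist":{"type":"array","items":{"type":"array","items":{"type":"number"}}},"squeeze":{"type":"number"}},"required":["gripper","travel","twist"]}

```bash
mkdir -p pics; cat > h.py <<'E'
import numpy as np, cv2
from scipy.spatial.transform import Rotation as Ro
from rig import arm, cams, ticket, spotter
def grab(n,save=None):
    d=cams.get_image(n)
    if save: cv2.imwrite('pics/'+save+'.png',d['pixels'][:,:,::-1])
    return d
def px2w(d,rc,z):
    K,R,t=[np.array(d[k],float) for k in('camera_matrix','R','t')]
    r=R.T@np.linalg.inv(K)@np.array([rc[1],rc[0],1.]); c=-R.T@t
    return c+r*(z-c[2])/r[2]
def w2px(d,X):
    K,R,t=[np.array(d[k],float) for k in('camera_matrix','R','t')]
    p=K@(R@np.array(X)+t); return p[:2][::-1]/p[2]
E
python3 - <<'E'
from h import *
s=arm.get_state();print({k:np.round(v,3) for k,v in s.items()})
ims={n:grab(n,n+'0') for n in('top','side')}
for n,d in ims.items():
    print(n,'cam',np.round(-np.array(d['R']).T@d['t'],3))
    for th,z in(('tin',.033),('carton',.04),('string_box',.034),('bay',.012),('keeper_grip',.165),('capo',.01),('black_tape',.015)):
        for f in(spotter.look_for,spotter.tip_of):
            try:
                for r in f(n,th)[:4]: print(th,f.__name__,np.round(r['at']),round(r['conf'],2),np.round(px2w(d,r['at'],z),3))
            except Exception as e: print(th,e)
cv2.imwrite('pics/both.png',np.vstack([cv2.resize(ims['top']['pixels'],(400,300)),])[:,:,::-1])
E
```

```text
{'time': np.float64(0.0), 'joints': array([-1.434,  0.494,  1.346, -0.   ,  1.303, -0.096]), 'qvel': array([-0.   , -0.   , -0.001,  0.   ,  0.001,  0.   ]), 'joint_efforts': array([-2.0000e-03, -8.7884e+01, -3.8187e+01,  7.0000e-02,  5.3000e-02,
       -0.0000e+00]), 'position': array([ 0.144, -0.608,  0.23 ]), 'ee_rot': array([-3.119, -0.363,  0.   ]), 'contact_force': array([0.641, 0.115, 0.053]), 'ft_torque': array([-0.04 , -0.004,  0.037]), 'finger_force': np.float64(0.0), 'finger_gap': np.float64(1.002)}
top cam [0.446 0.026 1.14 ]
tin call [267. 271.] 0.63 [0.526 0.097 0.033]
tin call [266. 272.] 0.85 [0.526 0.095 0.033]
carton call [239. 345.] 0.87 [ 0.581 -0.061  0.04 ]
carton call [297. 370.] 0.82 [ 0.458 -0.11   0.04 ]
carton call [242. 344.] 0.97 [ 0.575 -0.058  0.04 ]
carton call [298. 370.] 0.87 [ 0.457 -0.109  0.04 ]
string_box call [203. 401.] 0.87 [ 0.659 -0.183  0.034]
bay call [268. 242.] 0.94 [0.526 0.159 0.012]
bay call [264. 275.] 0.85 [0.534 0.089 0.012]
keeper_grip call [245. 215.] 0.82 [0.558 0.191 0.165]
keeper_grip call [267. 217.] 0.82 [0.518 0.187 0.165]

[... 461 characters left out ...]
62 -0.156  0.04 ]
carton call [315. 326.] 0.65 [ 0.58 -0.1   0.04]
string_box call [356. 384.] 0.89 [ 0.666 -0.201  0.034]
string_box call [357. 367.] 0.98 [ 0.639 -0.2    0.034]
string_box call [353. 381.] 0.52 [ 0.662 -0.192  0.034]
bay call [238. 290.] 0.98 [0.525 0.184 0.012]
bay call [264. 293.] 0.61 [0.529 0.089 0.012]
keeper_grip call [188. 294.] 0.9 [0.537 0.124 0.165]
keeper_grip call [334. 251.] 0.62 [ 0.466 -0.273  0.165]
keeper_grip call [251. 385.] 0.33 [ 0.678 -0.094  0.165]
keeper_grip call [177. 286.] 0.94 [0.524 0.169 0.165]
capo call [284. 402.] 0.77 [0.734 0.012 0.01 ]
black_tape call [250. 389.] 0.57 [0.727 0.119 0.015]
black_tape call [253. 386.] 0.78 [0.719 0.109 0.015]
```

View pics/top0.png

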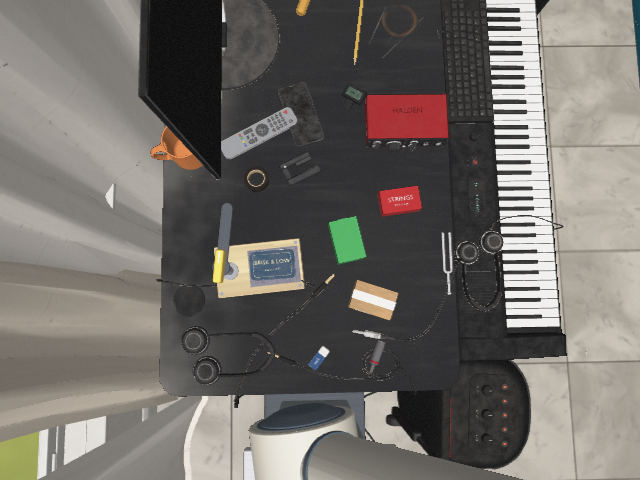

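View pics/side0.png

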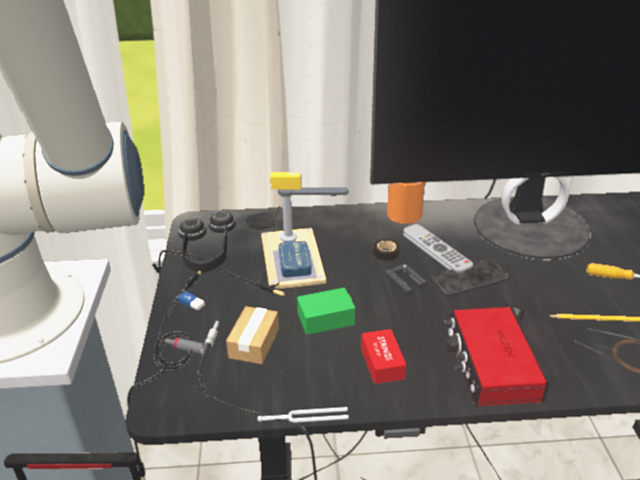

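Top view: the caddy is at about (265,260), with the keeper pointing up the image. The carton candidates are the green one at (240,347) and the brown one with pale tape at (299,372). The brown one fits the description. The string box is red at (200,400), and the larger red HALDEN unit at (117,405) is something else. I'll confirm the brown one in a crop and measure orientations.

```bash
python3 - <<'E'
from h import *
d=grab('top');im=d['pixels'];
c=im[170:340,200:440];cv2.imwrite('pics/crop1.png',cv2.resize(c,None,fx=3.3,fy=3.3,interpolation=cv2.INTER_CUBIC)[:,:,::-1])
hsv=cv2.cvtColor(im,cv2.COLOR_RGB2HSV)
def seg(m,box,z,name):
    mm=np.zeros(m.shape,np.uint8);a,b,c_,e=box;mm[a:b,c_:e]=m[a:b,c_:e]
    cs,_=cv2.findContours(mm,0,2);k=max(cs,key=cv2.contourArea)[:,0,:]
    k=cv2.convexHull(k)[:,0,:]
    w=np.array([px2w(d,(p[1],p[0]),z)[:2] for p in k],np.float32)*1000
    r=cv2.minAreaRect(w);print(name,np.round(r[0],1),np.round(r[1],1),round(r[2],1));
    print(np.round(cv2.boxPoints(r)))
b=lambda lo,hi:(cv2.inRange(hsv,lo,hi))
print(hsv[299,360],hsv[299,374],hsv[200,385],hsv[270,275],hsv[200,300])
seg(b((5,30,110),(30,255,255))|b((0,0,170),(180,60,255)),(275,325,342,402),.04,'carton')
seg(b((0,120,90),(8,255,255))|b((172,120,90),(180,255,255)),(180,220,370,430),.034,'string')
seg(b((95,60,40),(125,255,255)),(240,295,240,305),.033,'tin')
seg(b((10,30,120),(35,150,255)),(235,300,210,310),.012,'plate')
seg(b((20,160,120),(35,255,255)),(240,290,205,240),.165,'handle')
E
```

```text
[ 23   4 242] [ 15   2 244] [179 180 196] [105  92 117] [120  10  51]
carton [ 453.8 -115.4] [91.4 60.1] 71.4
[[ 411. -149.]
 [ 468. -168.]
 [ 497.  -82.]
 [ 440.  -63.]]
string [ 663.2 -179.1] [56.3 90.2] 7.6
[[ 629. -138.]
 [ 641. -228.]
 [ 697. -220.]
 [ 685. -131.]]
tin [530.6  94.6] [59.3 92.7] 3.9
[[498. 139.]
 [504.  46.]
 [563.  50.]
 [557. 143.]]
plate [525.5 127.5] [109.2 191.4] 5.4
[[462. 218.]
 [480.  27.]
 [589.  37.]
 [571. 228.]]Traceback (most recent call last):
  File "<stdin>", line 18, in <module>
  File "<stdin>", line 7, in seg
ValueError: max() iterable argument is empty
```

View pics/crop1.png

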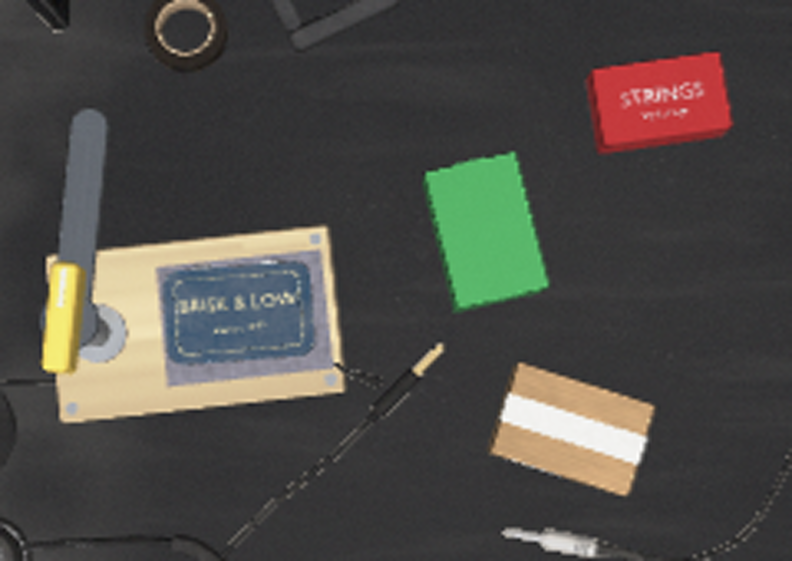

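The brown carton with white tape is confirmed at top-view (299,372). The green one is a look-alike.

```bash
cat >> h.py <<'E'
def plan(tgt,toolY=None):
    """shift (tool units, before twist) and twist (about tool z, normalised) to a tool-down target; toolY in deg"""
    s=arm.get_state();R=Ro.from_rotvec(s['ee_rot']).as_matrix();p=np.array(s['position'])
    print('t',round(float(s['time']),2),'pos',np.round(p,4),'toolY',round(np.degrees(np.arctan2(R[1,1],R[0,1])),2),'toolz',np.round(R[:,2],4),'gap',s['finger_gap'],'f',s['finger_force'],'F',np.round(s['contact_force'],1),'j',np.round(s['joints'],2))
    print('travel total',np.round(R.T@(np.array(tgt)-p)/.1,3))
    if toolY is not None:
        a=np.radians(toolY);y=np.array([np.cos(a),np.sin(a),0]);z=np.array([0,0,-1.])
        Rt=np.c_[np.cross(y,z),y,z]; print('twist total',np.round(Ro.from_matrix(R.T@Rt).as_rotvec()/2,3))
E
python3 -c "
from h import *
plan((.454,-.115,.23),-18.6)"
```

```text
t 1.55 pos [ 0.1436 -0.6083  0.2309] toolY -76.72 toolz [ 0. -0. -1.] gap 0.9986056955905012 f 0.0 F [ 1.  -0.1 -0.3] j [-1.43  0.49  1.35  0.    1.3  -0.1 ]
travel total [ 4.154 -4.088  0.009]
twist total [ 0.    -0.    -0.507]
```

Request:
jog_arm --gripper '[0,0,0,0,0,0,0,0,0,0,0,0]' --travel '[[0.34,-0.34,0],[0.34,-0.34,0],[0.34,-0.34,0],[0.34,-0.34,0],[0.34,-0.34,0],[0.34,-0.34,0],[0.34,-0.34,0],[0.34,-0.34,0],[0.34,-0.34,0],[0.34,-0.34,0],[0.34,-0.34,0],[0.34,-0.34,0]]' --twist '[[0,0,0],[0,0,0],[0,0,0],[0,0,0],[0,0,0],[0,0,0],[0,0,0],[0,0,0],[0,0,0],[0,0,0],[0,0,0],[0,0,0]]'

```text
time: 2.75
position: [0.4478, -0.1156, 0.2312]
ee_rot: [3.12, 0.363, 0.001]
contact_force: [0.4, -1.2, 0.2]
finger_gap: 0.999
finger_force: 0.0
```

Request:
jog_arm --gripper '[0,0,0,0,0,0,0,0,0,0]' --travel '[[0,0,0],[0,0,0],[0,0,0],[0,0,0],[0,0,0],[0,0,0],[0,0,0],[0,0,0],[0,0,0],[0,0,0]]' --twist '[[0,0,-0.065],[0,0,-0.065],[0,0,-0.065],[0,0,-0.065],[0,0,-0.065],[0,0,-0.065],[0,0,-0.065],[0,0,-0.05],[0,0,0],[0,0,0]]'

```text
time: 3.75
position: [0.447, -0.1175, 0.231]
ee_rot: [2.558, 1.823, 0.0]
contact_force: [0.2, 0.3, -0.5]
finger_gap: 1.001
finger_force: 0.0
```

```bash
python3 -c "
from h import *
plan((.454,-.115,.23),-18.6)
d=grab('wrist','w1')
for th,z in(('carton',0),('carton',.04)): print([ (np.round(r['at']),round(r['conf'],2),np.round(px2w(d,r['at'],z),3)) for r in spotter.tip_of('wrist',th)])
print(-np.array(d['R']).T@d['t'])
"
```

```text
t 3.75 pos [ 0.447  -0.1175  0.231 ] toolY -19.04 toolz [ 2.e-04 -1.e-04 -1.e+00] gap 1.0008364618881507 f 0.0 F [ 0.2  0.3 -0.5] j [-0.39  0.27  1.73 -0.    1.15 -0.05]
travel total [0.046 0.058 0.01 ]
twist total [ 0.     0.    -0.004]
[(array([213., 318.]), 0.66, array([ 0.454, -0.119,  0.   ])), (array([120., 418.]), 0.63, array([ 0.582, -0.061,  0.   ]))]
[(array([213., 318.]), 0.66, array([ 0.456, -0.112,  0.04 ])), (array([120., 418.]), 0.63, array([ 0.571, -0.06 ,  0.04 ]))]
[ 0.47074196 -0.05256806  0.38362407]
```

View pics/w1.png

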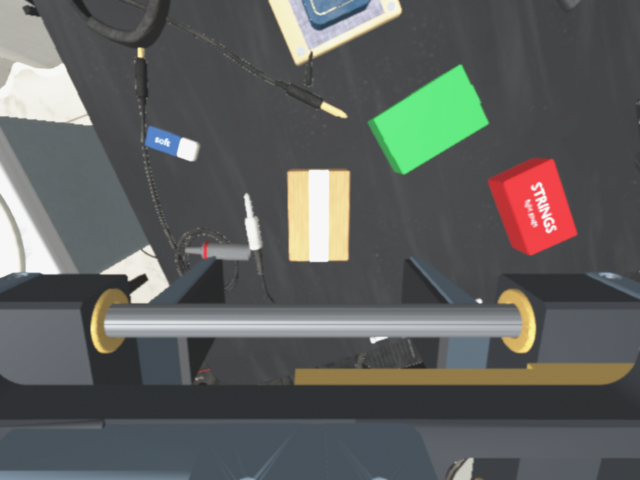

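Wrist view: the carton is at (215,319), square to the fingers. The green look-alike is at (120,430) and the string box at (205,532). A jack plug at (225,252) is near the left finger's path.

```bash
cat >> h.py <<'E'
def rect(d,m,box,z,name):
    mm=np.zeros(m.shape,np.uint8);a,b,c,e=box;mm[a:b,c:e]=m[a:b,c:e]
    k=np.vstack([c for c in cv2.findContours(mm,0,2)[0] if cv2.contourArea(c)>40])
    k=cv2.convexHull(k)[:,0,:]
    w=np.array([px2w(d,(p[1],p[0]),z)[:2] for p in k],np.float32)*1000
    r=cv2.minAreaRect(w);print(name,np.round(r[0],1),np.round(r[1],1),round(r[2],1))
    print(np.round(cv2.boxPoints(r),1).tolist())
E
python3 - <<'E'
from h import *
plan((.454,-.115,.23),-18.6)
d=grab('wrist');im=d['pixels'];h=cv2.cvtColor(im,cv2.COLOR_RGB2HSV);b=lambda lo,hi:cv2.inRange(h,lo,hi)
m=b((5,30,110),(30,255,255))|b((0,0,190),(180,60,255))
rect(d,m,(155,272,275,365),.04,'carton')
# top tape only
rect(d,b((0,0,190),(180,40,255)),(155,272,295,345),.04,'tape')
r=b((0,120,150),(8,255,255))|b((172,120,150),(180,255,255))
rect(d,r,(145,262,480,585),.034,'string')
R=Ro.from_rotvec(arm.get_state()['ee_rot']).as_matrix();p=np.array(arm.get_state()['position'])
for rc in((225,252),(250,256),(197,247),(252,215)): w=px2w(d,rc,0.004); print(rc,np.round(w,3),'tool',np.round(R.T@(w-p),3))
print(h[215,510],h[170,510],h[235,545])
E
```

```text
t 3.9 pos [ 0.447  -0.1175  0.2309] toolY -18.97 toolz [ 1.e-04  0.e+00 -1.e+00] gap 1.002363740555458 f 0.0 F [ 0.4 -0.1 -0.3] j [-0.39  0.27  1.73  0.    1.15 -0.06]
travel total [0.046 0.059 0.009]
twist total [ 0.    -0.    -0.003]
carton [ 455.  -115.5] [91.7 61.5] 71.0
[[411.1000061035156, -148.89999389648438], [469.20001220703125, -168.89999389648438], [499.0, -82.19999694824219], [440.8999938964844, -62.20000076293945]]
tape [ 455.3 -116.1] [90.8 19.3] 71.0
[[431.3999938964844, -155.89999389648438], [449.6000061035156, -162.10000610351562], [479.1000061035156, -76.30000305175781], [460.8999938964844, -70.0]]
string [ 659.6 -177.9] [63.9 93. ] 7.4
[[621.9000244140625, -135.89999389648438], [633.9000244140625, -228.10000610351562], [697.2999877929688, -219.89999389648438], [685.2999877929688, -127.5999984741211]]
(225, 252) [ 0.382 -0.107  0.004] tool [-0.012 -0.065  0.227]
(250, 256) [ 0.376 -0.135  0.004] tool [-0.04  -0.062  0.227]
(197, 247) [ 0.388 -0.077  0.004] tool [ 0.019 -0.069  0.227]
(252, 215) [ 0.332 -0.123  0.004] tool [-0.042 -0.107  0.227]
[179 186 188] [179 177 156] [179 184 242]
```

Request:
jog_arm --gripper '[0,0,0,0,0,0,0,0,0,0]' --travel '[[0.045,0.07,0],[0,0,0.3],[0,0,0.3],[0,0,0.3],[0,0,0.3],[0,0,0.3],[0,0,0.3],[0,0,0.15],[0,0,0.08],[0,0,0]]' --twist '[[0,0,0],[0,0,0],[0,0,0],[0,0,0],[0,0,0],[0,0,0],[0,0,0],[0,0,0],[0,0,0],[0,0,0]]'

```text
time: 4.95
position: [0.4551, -0.1153, 0.0272]
ee_rot: [-2.555, -1.827, 0.001]
contact_force: [0.2, 0.3, 0.4]
finger_gap: 1.004
finger_force: 0.0
```

Request:
jog_arm --gripper '[1,1,1,1,1,1,1,1]' --squeeze 15 --travel '[[0,0,0],[0,0,0],[0,0,0],[0,0,0],[0,0,0],[0,0,0],[0,0,0],[0,0,0]]' --twist '[[0,0,0],[0,0,0],[0,0,0],[0,0,0],[0,0,0],[0,0,0],[0,0,0],[0,0,0]]'

```text
time: 5.75
position: [0.4552, -0.1155, 0.0284]
ee_rot: [2.555, 1.827, 0.001]
contact_force: [-1.2, 0.2, 9.0]
finger_gap: 0.658
finger_force: 15.0
```

Request:
jog_arm --gripper '[1,1,1,1,1,1,1]' --travel '[[0,0,-0.1],[0,0,-0.3],[0,0,-0.3],[0,0,-0.3],[0,0,-0.3],[0,0,-0.3],[0,0,0]]' --twist '[[0,0,0],[0,0,0],[0,0,0],[0,0,0],[0,0,0],[0,0,0],[0,0,0]]'

```text
time: 6.45
position: [0.4565, -0.116, 0.1918]
ee_rot: [2.551, 1.825, 0.005]
contact_force: [0.4, -1.0, -2.8]
finger_gap: 0.66
finger_force: 15.0
```

```bash
python3 -c "
from h import *
plan((.5306,.0946,.19),3.9)
d=grab('wrist');im=d['pixels'];h=cv2.cvtColor(im,cv2.COLOR_RGB2HSV)
m=cv2.inRange(h,(95,60,40),(125,255,255))
print([np.round(w2px(d,(.5306,.0946,.033)))])
"
```

```text
t 6.45 pos [ 0.4565 -0.116   0.1918] toolY -18.85 toolz [ 0.0057 -0.0022 -1.    ] gap 0.6596406348650767 f 14.999721497297287 F [ 0.4 -1.  -2.8] j [-0.38  0.33  1.77  0.    1.04 -0.05]
travel total [2.233 0.02  0.018]
twist total [ 0.003  0.001 -0.199]
[array([-66., 312.])]
```

Request:
jog_arm --gripper '[1,1,1,1,1,1,1,1,1,1]' --travel '[[0.15,0,0],[0.25,0,0],[0.25,0,0],[0.25,0,0],[0.2,0,0],[0.2,0,0],[0,0,0],[0,0,0],[0,0,0],[0,0,0]]' --twist '[[0,0,0],[0,0,0],[0,0,-0.05],[0,0,-0.05],[0,0,-0.05],[0,0,-0.05],[0,0,0],[0,0,0],[0,0,0],[0,0,0]]'

```text
time: 7.5
position: [0.4847, 0.0096, 0.1877]
ee_rot: [-2.143, -2.297, 0.0]
contact_force: [0.2, -0.1, -0.1]
finger_gap: 0.656
finger_force: 15.0
```

```bash
python3 -c "
from h import *
plan((.5306,.0946,.19),3.9)
d=grab('wrist','w2');im=d['pixels'];h=cv2.cvtColor(im,cv2.COLOR_RGB2HSV)
c=w2px(d,(.5306,.0946,.033));print(c,h[int(c[0]),int(c[1])])
for p in ((.5,.14),(.56,.14),(.5,.05),(.56,.05)): print(np.round(w2px(d,(*p,.033))))
m=cv2.inRange(h,(98,80,30),(125,255,255))
rect(d,m,(max(0,int(c[0])-90),int(c[0])+70,int(c[1])-70,int(c[1])+70),.033,'tin')
"
```

```text
t 7.5 pos [0.4847 0.0096 0.1877] toolY 3.96 toolz [-4.e-04 -1.e-04 -1.e+00] gap 0.6560345511590542 f 14.999690651893616 F [ 0.2 -0.1 -0.1] j [-0.1   0.35  1.74 -0.    1.05 -0.17]
travel total [ 0.817  0.517 -0.023]
twist total [-0.     0.     0.001]
[132.2473012  373.59461997] [104 100 143]
[ 70. 342.]
[ 76. 417.]
[184. 332.]
[189. 402.]
tin [531.5  94. ] [59.  92.4] 3.4
[[499.3999938964844, 138.3000030517578], [504.79998779296875, 46.099998474121094], [563.7000122070312, 49.599998474121094], [558.2000122070312, 141.8000030517578]]
```

View pics/w2.png

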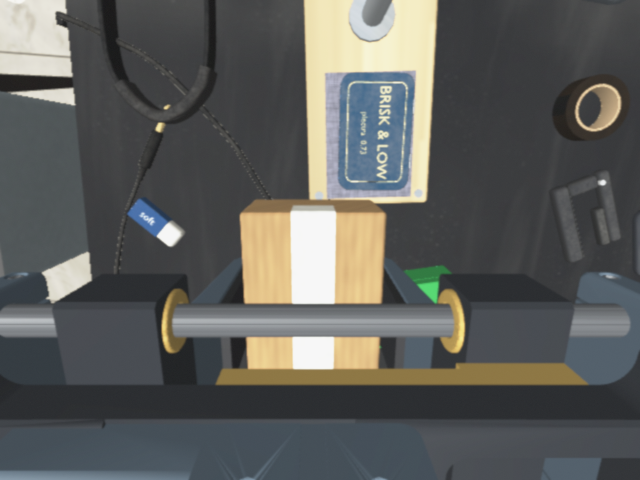

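The carton is held squarely, and the tin appears at (132,374), consistent with the top view. The target is (0.531, 0.094).

Request:
jog_arm --gripper '[1,1,1,1,1,1,1,1,1,1,1,1]' --travel '[[0.163,0.104,0],[0.163,0.104,0],[0.163,0.104,0],[0.163,0.104,0],[0.163,0.104,0],[0,0,0.2],[0,0,0.25],[0,0,0.25],[0,0,0.25],[0,0,0.1],[0,0,0.05],[0,0,0]]' --twist '[[0,0,0],[0,0,0],[0,0,0],[0,0,0],[0,0,0],[0,0,0],[0,0,0],[0,0,0],[0,0,0],[0,0,0],[0,0,0],[0,0,0]]'

```text
time: 8.75
position: [0.5311, 0.095, 0.078]
ee_rot: [-2.142, -2.298, 0.0]
contact_force: [-1.0, -0.1, -1.9]
finger_gap: 0.659
finger_force: 15.0
```

```bash
python3 -c "
from h import *
plan((.531,.0943,.0614),3.6)
d=grab('side','s2')
cv2.imwrite('pics/s2c.png',cv2.resize(d['pixels'][150:320,200:400],None,fx=3,fy=3)[:,:,::-1])
"
```

```text
t 8.75 pos [0.5311 0.095  0.078 ] toolY 4.04 toolz [-1.e-04  0.e+00 -1.e+00] gap 0.6590292635275224 f 14.999822974205017 F [-1.  -0.1 -1.9] j [ 0.07  0.58  1.72  0.    0.85 -0.  ]
travel total [-0.007 -0.001  0.166]
twist total [-0.    -0.     0.004]
```

View pics/s2c.png

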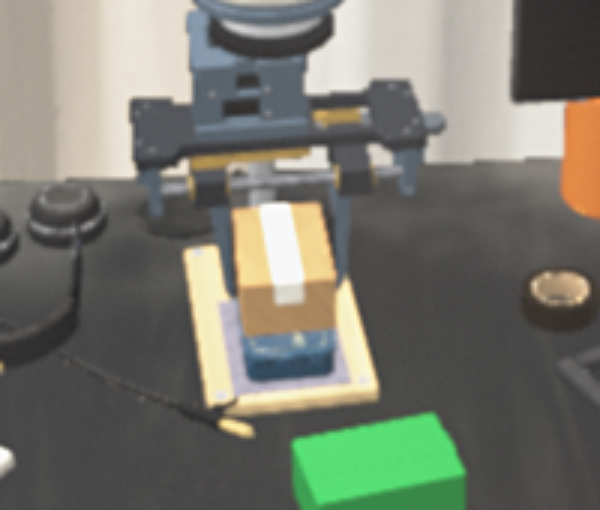

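The carton hangs squarely over the tin, about 15 mm above it. I'll lower it gently.

Request:
jog_arm --gripper '[1,1,1,1,1,1,1]' --travel '[[-0.007,0,0.04],[0,0,0.04],[0,0,0.04],[0,0,0.02],[0,0,0.01],[0,0,0.01],[0,0,0]]' --twist '[[0,0,0.003],[0,0,0],[0,0,0],[0,0,0],[0,0,0],[0,0,0],[0,0,0]]'

```text
time: 9.5
position: [0.5309, 0.0945, 0.0621]
ee_rot: [2.148, 2.293, -0.0]
contact_force: [-2.1, -0.5, 2.9]
finger_gap: 0.661
finger_force: 15.0
```

Request:
jog_arm --gripper '[0.8,0.6,0.3,0,0,0,0,0]' --travel '[[0,0,0],[0,0,0],[0,0,0],[0,0,0],[0,0,0],[0,0,0],[0,0,0],[0,0,0]]' --twist '[[0,0,0],[0,0,0],[0,0,0],[0,0,0],[0,0,0],[0,0,0],[0,0,0],[0,0,0]]'

```text
time: 10.3
position: [0.531, 0.0945, 0.0619]
ee_rot: [-2.148, -2.292, 0.0]
contact_force: [-0.3, -0.5, 0.3]
finger_gap: 1.0
finger_force: 0.0
```

Request:
jog_arm --gripper '[0,0,0,0,0,0,0,0,0,0]' --travel '[[0,0,-0.1],[0,0,-0.3],[0,0,-0.4],[0,0,-0.4],[0,0,-0.4],[0,0,0],[-0.4,0,0],[-0.4,0,0],[0,0,0],[0,0,0]]' --twist '[[0,0,0],[0,0,0],[0,0,0],[0,0,0],[0,0,0],[0,0,0],[0,0,0],[0,0,0],[0,0,0],[0,0,0]]'

```text
time: 11.3
position: [0.536, 0.0141, 0.2221]
ee_rot: [-2.15, -2.29, -0.0]
contact_force: [0.3, -0.9, 0.3]
finger_gap: 1.001
finger_force: 0.0
```

```bash
cat >> h.py <<'E'
def carton(d):
    h=cv2.cvtColor(d['pixels'],cv2.COLOR_RGB2HSV);c=w2px(d,(.531,.0945,.073)).astype(int);print(c)
    tape=cv2.inRange(h,(0,0,190),(180,40,255))
    rect(d,tape,(max(0,c[0]-80),c[0]+80,c[1]-25,c[1]+25),.073,'tape')
E
python3 - <<'E'
from h import *
plan((.661,-.180,.2),7.5)
d=grab('wrist','w3');carton(d)
t=grab('top','t3')
h=cv2.cvtColor(t['pixels'],cv2.COLOR_RGB2HSV)
r=cv2.inRange(h,(0,120,185),(8,255,255))|cv2.inRange(h,(172,120,185),(180,255,255))
print(h[200,375:425:6,2],h[185:220:4,400,2])
c=np.vstack([t['pixels'][170:340,200:440]]);v=cv2.resize(c,(480,340))
cv2.imwrite('pics/mix3.png',np.vstack([cv2.resize(d['pixels'],(400,300)),cv2.resize(v,(400,283))])[:,:,::-1])
E
```

```text
t 11.3 pos [0.536  0.0141 0.2221] toolY 3.62 toolz [-2.e-04  2.e-04 -1.e+00] gap 1.0012216253637405 f 0.0 F [ 0.3 -0.9  0.3] j [-0.09  0.38  1.58  0.    1.19 -0.15]
travel total [-2.016  1.125  0.22 ]
twist total [-0.    -0.    -0.034]
[133 311]
tape [529.1  98.2] [ 41.7 111.5] 4.5
[[503.8999938964844, 152.10000610351562], [512.7000122070312, 41.0], [554.2000122070312, 44.29999923706055], [545.5, 155.39999389648438]]
[205 201  71 207 193 178 179 178  46] [ 49 179 179 202 179 172 178 125  52]
```

View pics/mix3.png

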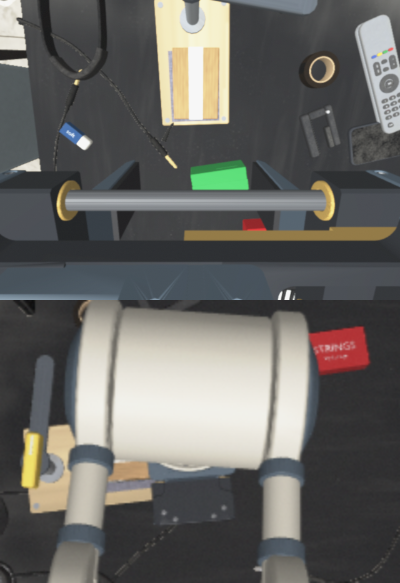

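Wrist view: the carton stands squarely on the tin, released. Next I move above the string box.

```bash
cat >> h.py <<'E'
def rect1(d,m,c,z,name):
    n,l,st,ce=cv2.connectedComponentsWithStats(m); i=l[int(c[0]),int(c[1])]
    mm=((l==i)*255).astype(np.uint8) if i else m*0
    print(name,'comp',i,st[i]); rect(d,mm,(0,480,0,640),z,name)
E
python3 - <<'E'
from h import *
d=grab('wrist');h=cv2.cvtColor(d['pixels'],cv2.COLOR_RGB2HSV);c=w2px(d,(.531,.0945,.073))
m=cv2.inRange(h,(0,0,205),(180,25,255));rect1(d,m,c,.073,'tape')
plan((.661,-.180,.22),7.5)
E
```

```text
tape comp 8 [ 301   76   29  120 2726]
tape [532.4  92.6] [22.9 93.5] 6.3
[[515.7999877929688, 137.8000030517578], [526.2000122070312, 44.79999923706055], [548.9000244140625, 47.400001525878906], [538.5999755859375, 140.3000030517578]]
t 11.45 pos [0.536  0.0155 0.222 ] toolY 3.77 toolz [-2.e-04  2.e-04 -1.e+00] gap 1.0013563883407772 f 0.0 F [-0.4  0.6 -0.1] j [-0.08  0.38  1.58  0.    1.19 -0.15]
travel total [-2.033  1.119  0.019]
twist total [-0.    -0.    -0.033]
```

Request:
jog_arm --gripper '[0,0,0,0,0,0,0,0,0,0]' --travel '[[-0.28,0.16,0],[-0.28,0.16,0],[-0.28,0.16,0],[-0.28,0.16,0],[-0.28,0.16,0],[-0.28,0.16,0],[-0.33,0.16,0],[0,0,0],[0,0,0],[0,0,0]]' --twist '[[0,0,0],[0,0,0],[0,0,0],[0,0,0],[0,0,0],[0,0,0],[0,0,-0.034],[0,0,0],[0,0,0],[0,0,0]]'

```text
time: 12.45
position: [0.6607, -0.1772, 0.2218]
ee_rot: [-2.068, -2.364, 0.0]
contact_force: [0.4, -0.0, 0.1]
finger_gap: 1.001
finger_force: 0.0
```

```bash
python3 - <<'E'
from h import *
plan((.661,-.180,.22),7.5)
d=grab('wrist','w4');im=d['pixels'];h=cv2.cvtColor(im,cv2.COLOR_RGB2HSV);c=w2px(d,(.661,-.18,.034)).astype(int);print(c,w2px(d,(.661,-.18+.042,.034)))
print(h[c[0]-70:c[0]+70:8,c[1]+22,2])
cv2.imwrite('pics/w4c.png',cv2.resize(im[c[0]-90:c[0]+110,c[1]-120:c[1]+120],None,fx=3,fy=3)[:,:,::-1])
for v in (100,):
    r=cv2.inRange(h,(0,120,v),(8,255,255))|cv2.inRange(h,(172,120,v),(180,255,255))
    rect(d,r,(c[0]-90,c[0]+90,c[1]-90,c[1]+90),.034,'string')
E
```

```text
t 12.45 pos [ 0.6607 -0.1772  0.2218] toolY 7.66 toolz [-7.e-04  5.e-04 -1.e+00] gap 1.0011721520064245 f 0.0 F [ 0.4 -0.   0.1] j [-0.35  0.59  1.2   0.    1.36 -0.48]
travel total [-0.028 -0.     0.018]
twist total [-0.    -0.     0.001]
[223 311] [180.956819   317.44964556]
[ 97  97  98  97 247 247 247 247 247 247 247 247 247 247 247  97  98  96]
string [ 666.9 -180.2] [52.3 87.1] 7.4
[[635.4000244140625, -140.39999389648438], [646.5999755859375, -226.6999969482422], [698.5, -220.0], [687.2999877929688, -133.6999969482422]]
```

View pics/w4c.png

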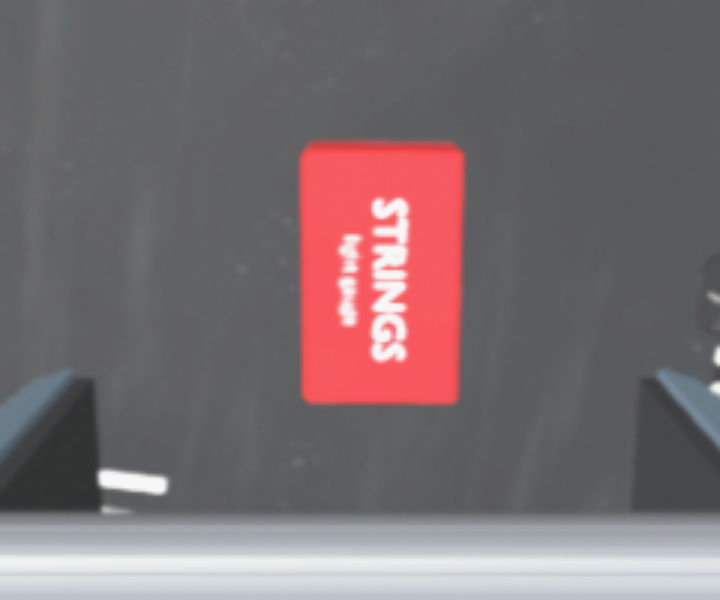

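The string box is at (0.667, -0.181), yaw 7.4°, and its measured footprint of 52x87 mm fits. I'll grasp it.

Request:
jog_arm --gripper '[0,0,0,0,0,0,0,0,0,0]' --travel '[[-0.046,0.057,0],[0,0,0.3],[0,0,0.3],[0,0,0.3],[0,0,0.3],[0,0,0.3],[0,0,0.3],[0,0,0.1],[0,0,0.05],[0,0,0]]' --twist '[[0,0,0],[0,0,0],[0,0,0],[0,0,0],[0,0,0],[0,0,0],[0,0,0],[0,0,0],[0,0,0],[0,0,0]]'

```text
time: 13.5
position: [0.6677, -0.1824, 0.0275]
ee_rot: [2.068, 2.364, 0.0]
contact_force: [-0.4, 0.5, 1.2]
finger_gap: 1.002
finger_force: 0.0
```

Request:
jog_arm --gripper '[1,1,1,1,1,1,1,1]' --squeeze 12 --travel '[[0,0,0],[0,0,0],[0,0,0],[0,0,0],[0,0,0],[0,0,0],[0,0,0],[0,0,0]]' --twist '[[0,0,0],[0,0,0],[0,0,0],[0,0,0],[0,0,0],[0,0,0],[0,0,0],[0,0,0]]'

```text
time: 14.3
position: [0.6673, -0.1825, 0.0271]
ee_rot: [2.069, 2.364, 0.0]
contact_force: [-3.1, 0.5, 4.6]
finger_gap: 0.569
finger_force: 12.0
```

Request:
jog_arm --gripper '[1,1,1,1,1,1,1,1]' --travel '[[0,0,-0.1],[0,0,-0.3],[0,0,-0.4],[0,0,-0.4],[0,0,-0.4],[0,0,-0.2],[0,0,0],[0,0,0]]' --twist '[[0,0,0],[0,0,0],[0,0,0],[0,0,0],[0,0,0],[0,0,0],[0,0,0],[0,0,0]]'

```text
time: 15.1
position: [0.667, -0.1824, 0.2069]
ee_rot: [2.069, 2.364, -0.0]
contact_force: [-0.2, -0.2, -2.3]
finger_gap: 0.57
finger_force: 12.0
```

```bash
python3 - <<'E'
from h import *
plan((.531,.0143,.205),3.6)
E
```

```text
t 15.1 pos [ 0.667  -0.1824  0.2069] toolY 7.62 toolz [ 0. -0. -1.] gap 0.5702879977718268 f 11.999930888414383 F [-0.2 -0.2 -2.3] j [-0.35  0.61  1.19 -0.    1.34 -0.49]
travel total [ 2.13  -1.087  0.019]
twist total [0.    0.    0.035]
```

Request:
jog_arm --gripper '[1,1,1,1,1,1,1,1,1,1,1]' --travel '[[0.26,-0.13,0],[0.27,-0.14,0],[0.27,-0.14,0],[0.27,-0.14,0],[0.27,-0.14,0],[0.27,-0.14,0],[0.27,-0.13,0],[0.25,-0.13,0],[0,0,0],[0,0,0],[0,0,0]]' --twist '[[0,0,0],[0,0,0],[0,0,0],[0,0,0],[0,0,0],[0,0,0],[0,0,0],[0,0,0.035],[0,0,0],[0,0,0],[0,0,0]]'

```text
time: 16.2
position: [0.5312, 0.0137, 0.2063]
ee_rot: [-2.15, -2.29, 0.001]
contact_force: [0.2, 0.1, -1.4]
finger_gap: 0.571
finger_force: 12.0
```

```bash
python3 - <<'E'
from h import *
plan((.531,.0943,.16),3.6)
d=grab('wrist','w5');im=d['pixels'];h=cv2.cvtColor(im,cv2.COLOR_RGB2HSV)
c=w2px(d,(.531,.0945,.073));print(c)
for y in (.1395,.0495): print(np.round([w2px(d,(.531+dx-(y-.0945)*.063,y+dx*.063,.073)) for dx in(-.03,.03)]))
s=arm.get_state();p=np.array(s['position']);R=Ro.from_rotvec(s['ee_rot']).as_matrix()
print('front edge expected',np.round([w2px(d,p+R@np.array([.0425,v,-.007])) for v in(-.026,.026)],1))
m=cv2.inRange(h,(8,60,120),(20,255,255))
rect(d,m,(max(0,int(c[0])-80),int(c[0])+90,int(c[1])-60,int(c[1])+60),.073,'carton')
E
```

```text
t 16.2 pos [0.5312 0.0137 0.2063] toolY 3.63 toolz [-8.e-04 -1.e-04 -1.e+00] gap 0.5707691669534409 f 11.999913901090622 F [ 0.2  0.1 -1.4] j [-0.09  0.39  1.61 -0.    1.14 -0.15]
travel total [0.805 0.049 0.463]
twist total [-0.  0.  0.]
[132.41261504 317.66780395]
[[ 69. 277.]
 [ 69. 359.]]
[[191. 280.]
 [191. 355.]]
front edge expected [[213.7 247.7]
 [213.7 372.9]]
carton [538.5  97. ] [ 74.3 108.8] 3.6
[[498.0, 148.89999389648438], [504.8999938964844, 40.400001525878906], [579.0999755859375, 45.099998474121094], [572.2000122070312, 153.60000610351562]]
```

View pics/w5.png

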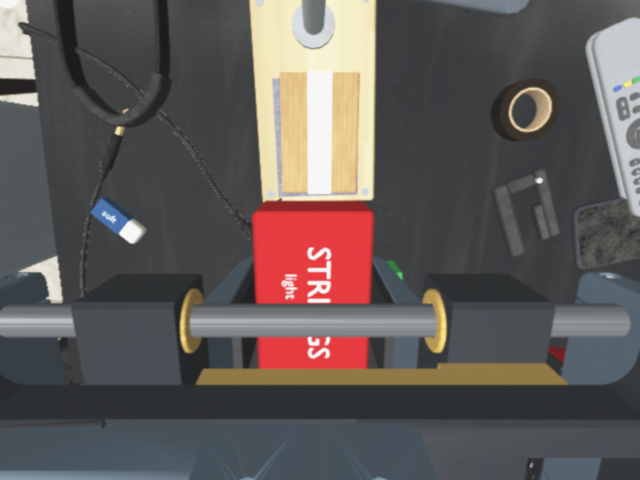

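The carton top spans (72..193, 280..359), within about 2 mm of where I placed it, and the string box is held squarely. I'll place it now.

Request:
jog_arm --gripper '[1,1,1,1,1,1,1,1,1,1,1,1]' --travel '[[0.15,0.01,0],[0.16,0.01,0],[0.16,0.01,0],[0.16,0.01,0],[0.15,0.01,0],[0,0,0],[0,0,0.2],[0,0,0.25],[0,0,0.25],[0,0,0.2],[0,0,0],[0,0,0]]' --twist '[[0,0,0],[0,0,0],[0,0,0],[0,0,0],[0,0,0],[0,0,0],[0,0,0],[0,0,0],[0,0,0],[0,0,0],[0,0,0],[0,0,0]]'

```text
time: 17.45
position: [0.5312, 0.0922, 0.1172]
ee_rot: [-2.15, -2.29, 0.0]
contact_force: [-0.0, -0.4, -0.5]
finger_gap: 0.569
finger_force: 12.0
```

```bash
python3 - <<'E'
from h import *
plan((.5312,.0917,.1001),3.6)
E
```

```text
t 17.45 pos [0.5312 0.0922 0.1172] toolY 3.6 toolz [-4.e-04 -1.e-04 -1.e+00] gap 0.5685726025907373 f 11.9999760389328 F [-0.  -0.4 -0.5] j [ 0.06  0.52  1.68 -0.    0.94 -0.  ]
travel total [-0.005 -0.001  0.171]
twist total [-0.  0. -0.]
```

Request:
jog_arm --gripper '[1,1,1,1,1,1,1]' --travel '[[-0.005,0,0.04],[0,0,0.04],[0,0,0.04],[0,0,0.02],[0,0,0.02],[0,0,0.01],[0,0,0]]' --twist '[[0,0,0],[0,0,0],[0,0,0],[0,0,0],[0,0,0],[0,0,0],[0,0,0]]'

```text
time: 18.15
position: [0.5311, 0.0919, 0.1003]
ee_rot: [2.15, 2.29, 0.0]
contact_force: [-2.3, -1.0, 7.5]
finger_gap: 0.565
finger_force: 12.0
```

In contact (7.5 N). I'll release, lift and check.

Request:
jog_arm --gripper '[0.8,0.6,0.3,0,0,0,0,0]' --travel '[[0,0,0],[0,0,0],[0,0,0],[0,0,0],[0,0,0],[0,0,0],[0,0,0],[0,0,0]]' --twist '[[0,0,0],[0,0,0],[0,0,0],[0,0,0],[0,0,0],[0,0,0],[0,0,0],[0,0,0]]'

```text
time: 18.95
position: [0.5311, 0.0919, 0.0999]
ee_rot: [-2.15, -2.29, 0.0]
contact_force: [-1.5, 0.4, 0.4]
finger_gap: 0.999
finger_force: 0.0
```

Request:
jog_arm --gripper '[0,0,0,0,0,0,0,0,0,0]' --travel '[[0,0,-0.1],[0,0,-0.3],[0,0,-0.4],[0,0,-0.4],[0,0,-0.3],[0,0,0],[-0.4,0,0],[-0.4,0,0],[0,0,0],[0,0,0]]' --twist '[[0,0,0],[0,0,0],[0,0,0],[0,0,0],[0,0,0],[0,0,0],[0,0,0],[0,0,0],[0,0,0],[0,0,0]]'

```text
time: 19.95
position: [0.5359, 0.0115, 0.2498]
ee_rot: [-2.152, -2.288, 0.0]
contact_force: [0.1, 0.7, -0.6]
finger_gap: 0.999
finger_force: 0.0
```

```bash
python3 - <<'E'
from h import *
plan((.526,.188,.25),90+3.6)
d=grab('wrist','w6');s=grab('side')
for n,i in(('wrist',d),('side',s)):
    for th in('keeper_grip','bay','string_box_center'): print(n,th,[(np.round(r['at']),round(r['conf'],2),np.round(px2w(i,r['at'],.153 if 'k' in th else .012 if th=='bay' else .09),3)) for r in spotter.tip_of(n,th)])
h=cv2.cvtColor(d['pixels'],cv2.COLOR_RGB2HSV)
r=cv2.inRange(h,(0,120,100),(8,255,255))|cv2.inRange(h,(172,120,100),(180,255,255))
rect1(d,r,w2px(d,(.525,.075,.107)),.107,'string')
y=cv2.inRange(h,(20,150,120),(35,255,255)); 
try: rect(d,y,(0,250,200,500),.165,'handle')
except Exception as e: print(e)
cv2.imwrite('pics/mix6.png',np.hstack([cv2.resize(d['pixels'],(400,300)),cv2.resize(s['pixels'][140:320,190:430],(400,300))])[:,:,::-1])
E
```

```text
t 19.95 pos [0.5359 0.0115 0.2498] toolY 3.51 toolz [-5.e-04  2.e-04 -1.e+00] gap 0.9992147272244714 f 0.0 F [ 0.1  0.7 -0.6] j [-0.09  0.35  1.54  0.    1.25 -0.15]
travel total [ 1.768e+00  1.000e-02 -1.000e-03]
twist total [-0.    -0.    -0.786]
wrist keeper_grip []
wrist bay []
wrist string_box_center []
side keeper_grip [(array([179., 287.]), 0.65, array([0.525, 0.184, 0.153]))]
side bay [(array([265., 295.]), 0.56, array([0.533, 0.085, 0.012]))]
side string_box_center [(array([228., 291.]), 0.91, array([0.528, 0.101, 0.09 ]))]
string comp 1 [ 280   75   67  110 6200]
string [532.3  93.2] [51.4 83.2] 3.7
[[504.0, 133.10000610351562], [509.29998779296875, 50.099998474121094], [560.5999755859375, 53.400001525878906], [555.2999877929688, 136.39999389648438]]
need at least one array to concatenate
```

View pics/mix6.png

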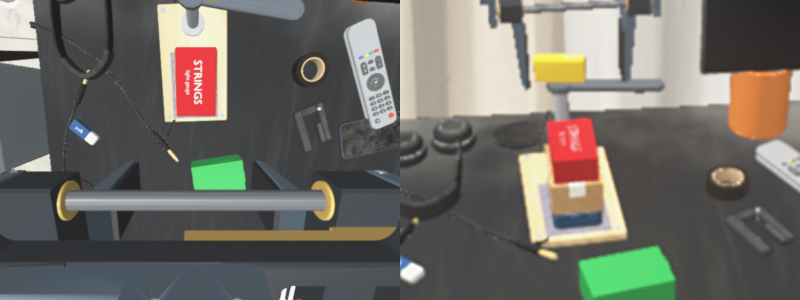

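Step 2 is good: the string box measures (0.532, 0.093), yaw 3.7°. Now I'll find the handle axis from the first top image and a side view.

```bash
python3 - <<'E'
from h import *
for n in('top','side'):
    d=grab(n);im=cv2.imread('pics/%s0.png'%n)[:,:,::-1].copy();h=cv2.cvtColor(im,cv2.COLOR_RGB2HSV)
    m=cv2.inRange(h,(22,170,150),(34,255,255))
    b=(235,300,200,240) if n=='top' else (165,200,260,310)
    if n=='top': print(h[250:285:4,219])
    try: rect(d,m,b,.165,n+' handle')
    except Exception as e: print(e)
    if n=='top':
        print('ring',px2w(d,(271,231.2),.012))
        for rc in ((205,227),): print('arm tip',px2w(d,rc,.13))
        g=cv2.inRange(h,(10,40,150),(30,140,255));
        rect(d,g,(237,300,255,306),.012,'plate right part')
E
```

```text
[[ 24 145 223]
 [ 28  31 241]
 [ 27  76 230]
 [ 28 100 244]
 [ 28 132 245]
 [ 28 131 245]
 [ 28 132 244]
 [ 27 138 242]
 [ 22 152 215]]
need at least one array to concatenate
ring [0.51941356 0.18255438 0.012     ]
arm tip [0.64002123 0.17488212 0.13      ]
plate right part [529.5  84.8] [108.7 104.5] 5.4
[[470.5, 131.8000030517578], [480.29998779296875, 27.700000762939453], [588.5, 37.900001525878906], [578.7000122070312, 142.0]]
side handle [521.6 150.2] [51.8 54.9] 89.4
[[493.8999938964844, 124.5999984741211], [548.7999877929688, 124.0], [549.2999877929688, 175.8000030517578], [494.3999938964844, 176.39999389648438]]
```

Request:
jog_arm --gripper '[0,0,0,0,0,0,0,0,0,0,0,0]' --travel '[[0.29,-0.01,0],[0.3,-0.01,0],[0.3,-0.01,0],[0.3,-0.01,0],[0.29,-0.01,0],[0.28,-0.01,0],[0,0,0],[0,0,0],[0,0,0],[0,0,0],[0,0,0],[0,0,0]]' --twist '[[0,0,0],[0,0,0],[0,0,0],[0,0,0],[0,0,0],[0,0,0],[0,0,-0.07],[0,0,-0.07],[0,0,-0.07],[0,0,-0.07],[0,0,-0.07],[0,0,-0.07]]'

```text
time: 21.65
position: [0.519, 0.1874, 0.2499]
ee_rot: [-1.021, -2.971, -0.0]
contact_force: [-0.4, -0.2, 0.2]
finger_gap: 1.001
finger_force: 0.0
```

Request:
jog_arm --gripper '[0,0,0,0,0,0,0]' --travel '[[0,0,0],[0,0,0],[0,0,0],[0,0,0],[0,0,0],[0,0,0],[0,0,0]]' --twist '[[0,0,-0.07],[0,0,-0.07],[0,0,-0.07],[0,0,-0.07],[0,0,-0.02],[0,0,0],[0,0,0]]'

```text
time: 22.35
position: [0.519, 0.1874, 0.2499]
ee_rot: [-0.109, -3.14, -0.0]
contact_force: [-1.8, -0.0, -1.3]
finger_gap: 0.997
finger_force: 0.0
```

```bash
python3 - <<'E'
from h import *
plan((.519,.187,.156),85)
d=grab('wrist','w7');c=w2px(d,(.519,.187,.165));print(c)
print(np.round([w2px(d,(.519+a*.031+b*.0007,.187-a*.0027+b*.008,.165)) for a in(-1,1) for b in(-1,1)]))
E
```

```text
t 22.35 pos [0.519  0.1874 0.2499] toolY 86.02 toolz [-1.e-04  0.e+00 -1.e+00] gap 0.9970128787358581 f 0.0 F [-1.8 -0.  -1.3] j [ 0.24  0.37  1.5   0.    1.27 -1.26]
travel total [-0.    -0.004  0.939]
twist total [ 0.    -0.     0.009]
[249.8958046  313.53961116]
[[205. 302.]
 [206. 326.]
 [291. 302.]
 [292. 324.]]
```

View pics/w7.png

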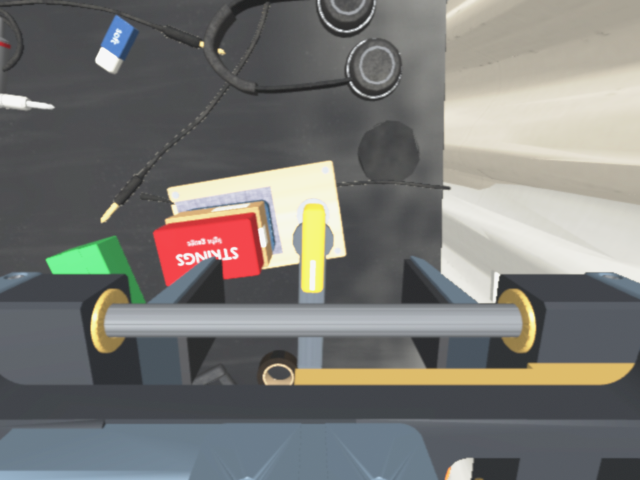

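The handle at (205..292, 302..325) matches the prediction exactly. I'll descend and grip it.

Request:
jog_arm --gripper '[0,0,0,0,0,0,0,0]' --travel '[[0,0,0.2],[0,0,0.25],[0,0,0.25],[0,0,0.15],[0,0,0.06],[0,0,0.03],[0,0,0],[0,0,0]]' --twist '[[0,0,0.009],[0,0,0],[0,0,0],[0,0,0],[0,0,0],[0,0,0],[0,0,0],[0,0,0]]'

```text
time: 23.2
position: [0.5195, 0.1875, 0.1567]
ee_rot: [0.135, 3.138, 0.001]
contact_force: [0.5, -0.6, 0.2]
finger_gap: 0.998
finger_force: 0.0
```

Request:
jog_arm --gripper '[1,1,1,1,1,1,1,1,1,1,1,1]' --squeeze 10 --travel '[[0,0,0],[0,0,0],[0,0,0],[0,0,0],[0,0,0],[0,0,0],[0,0,0],[0,0,0],[0,0,0],[0,0,0],[0,0,0],[0,0,0]]' --twist '[[0,0,0],[0,0,0],[0,0,0],[0,0,0],[0,0,0],[0,0,0],[0,0,0],[0,0,0],[0,0,0],[0,0,0],[0,0,0],[0,0,0]]'

```text
time: 24.4
position: [0.5191, 0.1873, 0.1559]
ee_rot: [0.135, 3.139, 0.0]
contact_force: [-0.3, -0.5, 0.4]
finger_gap: 0.177
finger_force: 10.0
```

Request:
jog_arm --gripper '[1,1,1,1,1,1,1,1,1,1,1,1]' --travel '[[0,0,0],[0,0,0],[0,0,0],[0,0,0],[0,0,0],[0,0,0],[0,0,0],[0,0,0],[0,0,0],[0,0,0],[0,0,0],[0,0,0]]' --twist '[[0,0,0.03],[0,0,0.06],[0,0,0.06],[0,0,0.06],[0,0,0.06],[0,0,0.06],[0,0,0.06],[0,0,0.06],[0,0,0.06],[0,0,0.06],[0,0,0.05],[0,0,0]]'

```text
time: 25.6
position: [0.52, 0.1884, 0.156]
ee_rot: [1.938, 2.472, 0.004]
contact_force: [5.2, 9.8, -7.4]
finger_gap: 0.175
finger_force: 10.0
```

Request:
jog_arm --gripper '[1,1,1,1,1,1,1,1]' --travel '[[0,0,0],[0,0,0],[0,0,0],[0,0,0],[0,0,0],[0,0,0],[0,0,0],[0,0,0]]' --twist '[[0,0,0.02],[0,0,0.02],[0,0,0.02],[0,0,0.01],[0,0,0.01],[0,0,0.01],[0,0,0],[0,0,0]]'

```text
time: 26.4
position: [0.5202, 0.1882, 0.156]
ee_rot: [2.147, 2.292, 0.004]
contact_force: [5.9, 8.7, -6.9]
finger_gap: 0.183
finger_force: 10.1
```

```bash
python3 - <<'E'
from h import *
plan((.519,.187,.156),5); print(np.round(arm.get_state()['ft_torque'],2))
E
```

```text
t 26.4 pos [0.5202 0.1882 0.156 ] toolY 3.74 toolz [ 0.0023  0.0015 -1.    ] gap 0.18303429494669232 f 10.137588456273079 F [ 5.9  8.7 -6.9] j [0.24 0.48 1.62 0.   1.04 0.17]
travel total [-0.012 -0.013  0.   ]
twist total [ 0.001 -0.001 -0.011]
[ 1.37 -1.18  0.35]
```

Request:
jog_arm --gripper '[1,1,1,1,1]' --travel '[[0,0,0],[0,0,0],[0,0,0],[0,0,0],[0,0,0]]' --twist '[[0,0,0.01],[0,0,0.01],[0,0,0],[0,0,0],[0,0,0]]'

```text
time: 26.9
position: [0.5202, 0.1881, 0.1561]
ee_rot: [2.193, 2.249, 0.004]
contact_force: [6.1, 6.6, -4.8]
finger_gap: 0.196
finger_force: 10.5
```

```bash
python3 - <<'E'
from h import *
plan((.519,.187,.156),5); print(np.round(arm.get_state()['ft_torque'],2))
E
```

```text
t 26.9 pos [0.5202 0.1881 0.1561] toolY 1.45 toolz [ 0.0024  0.0013 -1.    ] gap 0.19632841321416553 f 10.465774485346628 F [ 6.1  6.6 -4.8] j [0.24 0.48 1.62 0.   1.04 0.21]
travel total [-0.011 -0.012  0.001]
twist total [ 0.001 -0.001 -0.031]
[ 1.13 -1.15  0.45]
```

The fingers wedge wider, so the handle is at its stop. I'll release and lift.

Request:
jog_arm --gripper '[0.7,0.5,0.3,0,0,0,0,0]' --travel '[[0,0,0],[0,0,0],[0,0,0],[0,0,0],[0,0,0],[0,0,0],[0,0,0],[0,0,0]]' --twist '[[0,0,0],[0,0,0],[0,0,0],[0,0,0],[0,0,0],[0,0,0],[0,0,0],[0,0,0]]'

```text
time: 27.7
position: [0.5191, 0.1873, 0.1559]
ee_rot: [-2.193, -2.249, 0.0]
contact_force: [0.0, -1.1, 0.0]
finger_gap: 0.863
finger_force: 0.0
```

Request:
jog_arm --gripper '[0,0,0,0,0,0,0,0,0,0,0,0]' --travel '[[0,0,-0.1],[0,0,-0.3],[0,0,-0.4],[0,0,-0.4],[0,0,-0.2],[-0.4,0,0],[-0.4,0,0],[-0.4,0,0],[-0.3,0,0],[0,0,0],[0,0,0],[0,0,0]]' --twist '[[0,0,0],[0,0,0],[0,0,0],[0,0,0],[0,0,0],[0,0,0],[0,0,0],[0,0,0],[0,0,0],[0,0,0],[0,0,0],[0,0,0]]'

```text
time: 28.9
position: [0.5227, 0.038, 0.2963]
ee_rot: [2.193, 2.25, 0.001]
contact_force: [1.0, 0.5, -0.5]
finger_gap: 0.998
finger_force: 0.0
```

```bash
python3 - <<'E'
from h import *
d=grab('wrist');s=grab('side')
cv2.imwrite('pics/mix8.png',np.hstack([cv2.resize(d['pixels'][:300,160:560],(400,300)),cv2.resize(s['pixels'][140:320,190:430],(400,300))])[:,:,::-1])
h=cv2.cvtColor(d['pixels'],cv2.COLOR_RGB2HSV)
y=cv2.inRange(h,(24,150,120),(35,255,255)); rect(d,y,(0,250,200,500),.165,'handle')
E
```

```text
handle [527.3 179.1] [57.5 13.1] 81.8
[[516.7000122070312, 151.60000610351562], [529.7000122070312, 149.6999969482422], [537.9000244140625, 206.60000610351562], [524.9000244140625, 208.5]]
```

View pics/mix8.png

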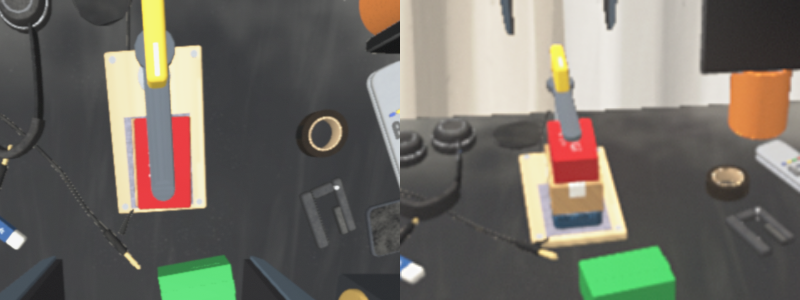

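```bash
python3 - <<'E'
from h import *
d=grab('wrist')
def ang(a,b,z): v=px2w(d,b,z)-px2w(d,a,z); return np.round(np.degrees(np.arctan2(v[1],v[0])),1),np.round(px2w(d,b,z),3)
print('arm',ang((95,318),(190,323),.13)); print('plateL',ang((52,265),(213,280),.012),'R',ang((46,360),(207,366),.012))
h=cv2.cvtColor(d['pixels'],cv2.COLOR_RGB2HSV)
g=d['pixels'].astype(int)
for r in range(95,185,15):
    row=g[r,295:352]; m=(abs(row[:,0]-row[:,2])<45)&(row[:,0]<140)&(row[:,1]>60); i=np.where(m)[0]+295
    print(r,i.min(),i.max(),px2w(d,(r,(i.min()+i.max())/2),.13).round(4))
E
```

```text
arm (np.float64(-85.1), array([0.532, 0.071, 0.13 ]))
plateL (np.float64(-84.6), array([0.484, 0.028, 0.012])) R (np.float64(-84.3), array([0.59 , 0.038, 0.012]))
95 306 329 [0.5251 0.1506 0.13  ]
110 307 329 [0.5259 0.1387 0.13  ]
125 308 331 [0.5275 0.1266 0.13  ]
140 309 332 [0.5288 0.1143 0.13  ]
155 310 332 [0.5296 0.1017 0.13  ]
170 311 333 [0.5309 0.0888 0.13  ]
```

The arm direction (-84.6°) matches the plate's -y axis (-84.5°), so the keeper is fully closed over the intact column. I'll hand the job in.

```bash
python3 -c "
from h import *
print(ticket.close_job())"
```

```text
the job is handed in; nothing more can be done
None
```

The brown carton and red string box are stacked squarely on the tin, the keeper is turned to its stop over the column, and the job was handed in after about 29 of the 72 s; no verdict came back.

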